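# Set the polarising filter ring to the red mark

## Robot

A 6-joint arm with a two-finger parallel gripper is mounted at the origin on the work surface. World frame = base frame: x ahead of the robot, y to its left, z up, the work surface at z = 0. Lengths are in m, angles in rad, forces in N, time in s.
With the tool pointing down it reaches from about 0.4 to 0.925 m from the base axis. Payload 3.4 kg.
Tool frame: the origin (TCP) lies midway between the tips of the shut fingers; the grasp point (between the pads) lies 19 mm behind it; z points along the fingers, y is the direction in which the jaws open and shut (so a half turn about z gives the same grasp; the last joint's range is limited). The gripper opens to 85 mm and grips with 20 to 120 N. Pads are 22 mm wide; open, the fingers measure 114 mm over their backs; the gripper's body (76 mm by 85 mm) begins 54 mm behind the grasp point. The pads swing forward as they close: fully open they stand 13 mm farther back than shut.
Start: joints at [1.23, 0.307, 1.506, -0, 1.328, -0.073], TCP at [0.152, 0.555, 0.231] pointing down, gripper open.
Joint ranges: [-3.12, 3.12], [-1.05, 2.28], [0.14, 2.33], [-1.42, 4.57], [0.1, 2.73], [-2.68, 2.68]. Speed limits (rad/s): [2.57, 2.57, 3.14, 3.14, 3.14, 3.14].

## Interface

Orientations are given as [roll, pitch, yaw] about the fixed x, y, z axes, in that order (R = Rz(yaw) Ry(pitch) Rx(roll)).
In Python, from cell import monitor, cams, manip gives the robot as it stands. The module is installed in compiled form; this text tells all that it offers.
- The arm moves only by the tool apply_moves, never from a script. Its argument "motion" is a list of rows, each a list of 2 entries, a list of its own where there are three numbers: the shift along the tool's x, y, z normalised to -1 to 1, where 1 is 2.5 cm, then the turn about the tool's z normalised to -1 to 1, where 1 is 0.12 rad. In form: [[[dx, dy, dz], spin], ...]. A call has 1 to 5 rows; each row shifts and turns the commanded pose from where the row before left it, along the tool's axes as they then stand; what a row does not reach is not made up. A row lasts 1/12 s, in which the tool goes at most 41.7 mm and 7.16 degrees, less where a joint would pass 70% of its speed; a pose out of reach is approached as far as the arm can. A call with a number of a shift or a turn outside -1 to 1 is refused whole. A call with a gripper value outside its range is refused whole. "claw" is the opening, from 0 (shut) to 1 (fully open), set as the call begins (left out, the last holds). The fingers move at their own pace and stop on an object; "newtons" is the grip in N (left out, the last holds). Time passes only in rows, so rows that do not move let the fingers close. It gives the time, the measured TCP pose, the force and the opening at its end, in the units of the state.
- monitor.get_obs(): the state, without advancing time (a new reading comes with each control period).
- cams.grab_frame(name): name is "scene" or "top"; returns the picture (480x640x3 uint8, red, green, blue); there is no depth.
- cams.camera_params(name): a dict with "fx", "fy", "cx", "cy" (pixels), "pose" (4x4, takes a point from camera to world coordinates). Camera axes: x right, y down, z forward; pixel columns grow to the right and rows downward; lengths in m; the calibration is good to about 2 mm. A picture is of the moment at which its call begins. camera_params takes no time and is no camera call.
- manip.finish_job(): hands the job in, once; it reports no verdict.
The state is a dict: "t": time; "q": joint angles; "joint_velocities": joint speeds; "tau": joint torques, N m; "eef_pos": TCP position; "eef_rot": TCP orientation; "force": force on the tool from outside, world axes, zero at the start; "torque": the same for the moment, N m; "finger_gap": opening from 0.0 (shut) to 1.0 (fully open).
Only numpy, scipy, OpenCV 4.12 (cv2) and the standard library are available. Lean on these libraries where they do the work, as an engineer would, in place of code of your own. Each camera call takes 0.05 s, during which the arm holds its last target. There are 200 camera calls.

## Task

On the light base, push the blue lever tab of the filter ring round with your fingertips until the lever's white pointer points at the red dot on the scale (not the yellow one), then let go and move clear. Only push the tab, do not pinch it, and leave the amber sample on the glass and everything else on the bench where it is.

Things in the scene. Friction and masses are not known exactly. Their poses are not given: they have to be found in the camera images.
- light_base: Fixed white square light base, 240 x 240 mm, 26 mm high, with a round black scale plate on top (radius 114 mm, top face 30 mm above the table, white ticks every 15 degrees) and a white lit glass window in its centre (radius 45 mm, 31 mm above the table). Origin: centre of the underside, on the table. z up. The filter ring turns about this vertical centre axis. The base cannot move.
- filter_ring (a joint): Angle of the aluminium filter ring (outer radius 61 mm, top 40 mm above the table) about the base's vertical centre axis, rad; 0 when its lever points along the base's -x axis, growing anticlockwise seen from above; stops at -2.2 and +2.2. Stiff (about 2 N at the tab moves it) and it stays where it is left.
- ring_axis (a point): Point on the ring's turning axis 40 mm above the table; its axes turn with the ring: the lever lies along its -x axis, z is up.
- tab_top (a point): Centre of the top face of the blue upright lever tab, 81.5 mm above the table, 71 mm from the turning axis. The tab is 20 mm long radially (61 to 81 mm from the axis), 12 mm thick along the direction of turning, and stands from 41.5 to 81.5 mm above the table on a steel arm 14 mm wide, whose top is 41.5 mm above the table. Its two broad faces look along the direction of turning: pushing on the face at ring_axis -y makes joint filter_ring grow, on the other face makes it fall.
- pointer (a point): Outer tip of the white pointer on the lever, 93 mm from the axis, 40.5 mm above the table. The tab and pointer lie on the same radius.
- mark_red: Red dot on the black scale, the mark to set: disc 14 mm across, 3 mm high, fixed on the scale plate about 102 mm from the ring's axis, 75 to 105 degrees round either way from the base's -x axis. Origin: centre of its underside, 30 mm above the table.
- mark_yellow: Yellow dot of the same size on the opposite side of the scale: not the one to use. Origin: centre of its underside.
- sample: Loose amber moulded sample standing on the glass window within about 6 mm of its centre: foot 34 mm across, 18 mm high, top 49 mm above the table. Origin: centre of its underside. To be left alone.
- red_pot: Loose red open pot, 68 mm across, 55 mm high, about 0.2 m to the side of the base's centre. Origin: centre of its underside. To be left alone.
- yellow_block: Loose yellow block 95 x 32 x 22 mm, about 0.2 m to the other side of the base's centre. Origin: centre of its underside. To be left alone.
- pump_bottle_a: Loose white bottle with steel cap, 56 mm across, 95 mm high. Origin: centre of its underside. To be left alone.
- pump_bottle_b: A second such bottle. To be left alone.
- screwdriver: Loose screwdriver, 170 mm long, lying beyond the base. To be left alone.
- eyepiece: Loose silvery eyepiece, upright cylinder 38 mm across, 55 mm high. Origin: centre of its underside. To be left alone.

How it is judged:
At the end, for the whole second after the job is handed in: The ring is at rest with the lever's centre line passing within 6 mm of the red dot's centre (about 3.4 degrees, so the pointer points at the dot), and the sample stands within 6 mm of where it was (y of mark_red in the frame of ring_axis between -0.006 and 0.006 m and x of mark_red in the frame of ring_axis below 0 m and velocity of joint filter_ring between -0.02 and 0.02 rad/s and distance of sample from where it was at the start of the episode below 0.006 m); the robot touches nothing.
It fails at once if the tab is pinched between the fingers (both of its faces squeezed at once) (contact force between each of filter_ring_c0, filter_ring_c1 and the fingers above 1 N).
It fails at once if the sample is lifted or shifted by more than 6 mm, or tipped (distance of sample from where it was at the start of the episode above 0.006 m or angle between sample's own z axis and vertical above 0.3 rad).
It fails at once if another thing on the bench is lifted, carried or pushed more than 15 mm (distance of any of red_pot, yellow_block, pump_bottle_a, pump_bottle_b, screwdriver, eyepiece from where it was at the start of the episode above 0.015 m).
It also fails if it takes over 42 s, if anything falls off the work surface, if the arm or the gripper's body presses on something with over 40 N, if the wrist force passes 120 N, or if a joint passes its speed limit or range.

## Working session

There is one attempt and no reset: what is moved stays moved. The work goes in short steps, Python scripts to look and compute and a tool call to move; the robot and the scene stay as the last step left them, time stands still between calls to the robot, and variables do not carry over. Pictures are saved under pics/ and viewed, about 8 in all and at most 12, crops included, and the job is handed in when it is done.

Besides the shell and the picture viewer there is one more tool, called as name([rows], argument=value, ...), one row to a line, values as JSON. apply_moves: Moves the arm, as the interface text tells. Its arguments: {"type":"object","properties":{"motion":{"type":"array"},"claw":{"type":"number"},"newtons":{"type":"number"}},"required":["motion"]}

```bash
mkdir -p pics; cat > h.py <<'E'
import numpy as np, cv2
from cell import monitor, cams, manip
def grab(n,f):
    im=cams.grab_frame(n); cv2.imwrite(f'pics/{f}.png',im[:,:,::-1]); return im
def ray(n,uv,z):
    p=cams.camera_params(n); T=np.array(p['pose'])
    d=T[:3,:3]@np.array([(uv[0]-p['cx'])/p['fx'],(uv[1]-p['cy'])/p['fy'],1])
    o=T[:3,3]; return o+d*(z-o[2])/d[2]
def blobs(im,lo,hi,amin=20):
    h=cv2.cvtColor(im,cv2.COLOR_RGB2HSV); m=cv2.inRange(h,np.array(lo),np.array(hi))
    n,l,s,c=cv2.connectedComponentsWithStats(m)
    return [(c[i].round(1).tolist(),s[i].tolist()) for i in range(1,n) if s[i][4]>=amin]
E
python3 - <<'E'
from h import *
a=grab('top','top0');b=grab('scene','sc0')
for n,im in(('top',a),('scene',b)):
    print(n,np.array(cams.camera_params(n)['pose']).round(3).tolist(),cams.camera_params(n)['fx'])
    for k,lo,hi in(('red',(0,130,90),(6,255,255)),('red2',(172,130,90),(180,255,255)),('yel',(22,120,120),(34,255,255)),('blue',(100,120,60),(125,255,255)),('amber',(8,130,90),(21,255,255))):
        print(k,blobs(im,lo,hi))
print(monitor.get_obs())
E
```

```text
top [[0.025, -0.996, 0.084, 0.51], [-1.0, -0.024, 0.01, -0.011], [-0.008, -0.084, -0.996, 1.371], [0.0, 0.0, 0.0, 1.0]] 474.98322882817183
red [([315.8, 171.6], [309, 157, 14, 29, 241]), ([259.7, 293.7], [247, 281, 26, 27, 545]), ([292.8, 282.3], [290, 280, 6, 6, 30])]
red2 []
yel [([396.8, 246.5], [390, 230, 14, 35, 461]), ([362.1, 266.8], [359, 264, 7, 7, 36])]
blue [([330.2, 334.1], [0, 124, 640, 356, 131170]), ([340.5, 296.1], [337, 293, 8, 7, 36])]
amber [([326.1, 273.2], [322, 268, 10, 11, 83])]
scene [[0.651, 0.62, -0.437, 1.063], [0.759, -0.521, 0.39, -0.383], [0.014, -0.586, -0.81, 0.88], [0.0, 0.0, 0.0, 1.0]] 442.96199765960677
red [([319.5, 170.2], [306, 155, 28, 33, 721]), ([300.7, 195.6], [297, 193, 8, 7, 43]), ([375.3, 302.0], [361, 285, 30, 36, 461])]
red2 [([384.9, 314.8], [376, 305, 16, 17, 38])]
yel [([248.4, 250.1], [245, 247, 8, 7, 46]), ([228.5, 297.8], [209, 277, 39, 43, 776])]
blue [([252.0, 196.7], [0, 0, 640, 480, 101525]), ([526.3, 72.2], [520, 68, 14, 8, 43]), ([248.6, 205.3], [242, 198, 13, 16, 141])]
amber [([215.9, 13.1], [182, 0, 82, 32, 865]), ([461.6, 15.9], [432, 0, 70, 36, 1396]), ([579.1, 44.5], [505, 0, 135, 111, 10735]), ([64.7, 71.6], [0, 40, 135, 65, 2020]), ([278.2, 220.8], [272, 215, 13, 12, 113])]
{'t': 0.1, 'q': array([ 1.23055398e+00,  3.07533019e-01,  1.50751278e+00, -1.09526579e-05,
        1.32841686e+00, -7.35081628e-02]), 'joint_velocities': array([-0.00212849, -0.00039719, -0.00067756,  0.00086842,  0.00156481,
       -0.00018995]), 'tau': array([ 1.50873002e-03, -4.58522880e+01, -2.52612251e+01,  1.33819021e-04,
        5.58041749e-03, -1.36774150e-05]), 'eef_pos': array([0.15138653, 0.55407717, 0.23046452]), 'eef_rot': array([-3.13972692e+00, -1.26738130e-04,  2.87486099e+00]), 'force': array([0.49847012, 0.23340728, 0.61727948]), 'torque': array([-0.05036659, -0.00922843, -0.00281424]), 'finger_gap': 1.0006122671847097}
```

View pics/top0.png

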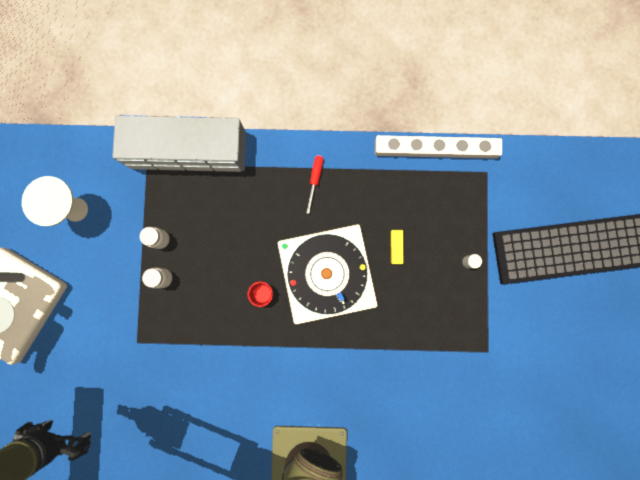

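View pics/sc0.png

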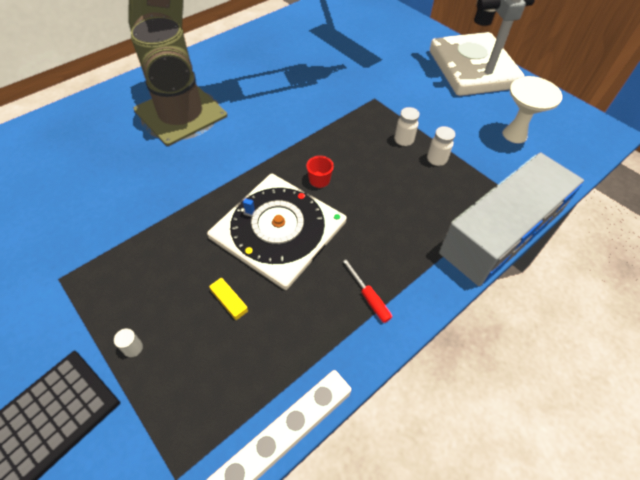

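The top view shows the red dot at (293,282), yellow at (362,267), and the blue tab at (340,296), with the sample at (326,273). The red pot is just left of the base.

```bash
python3 - <<'E'
from h import *
T=dict(top=dict(r=(292.8,282.3),y=(362.1,266.8),b=(340.5,296.1),s=(326.1,273.2),roi=(280,225,92,100)),
 scene=dict(r=(300.7,195.6),y=(248.4,250.1),b=(248.6,205.3),s=(278.2,220.8),roi=(205,172,142,115)))
for n,f in(('top','top0'),('scene','sc0')):
    im=cv2.imread(f'pics/{f}.png')[:,:,::-1]; t=T[n]
    g=cv2.cvtColor(im,cv2.COLOR_RGB2GRAY); x,y,w,h=t['roi']
    # base outline -> plate: dark pixels connected inside the base
    m=np.zeros_like(g); m[y:y+h,x:x+w]=(g[y:y+h,x:x+w]<95)*255
    k,l,s,c=cv2.connectedComponentsWithStats(m)
    sc=ray(n,t['s'],.035)
    best=min((i for i in range(1,k) if s[i][4]>500),key=lambda i:np.hypot(*(c[i]-np.array(t['s']))))
    cn=max(cv2.findContours((l==best).astype('u1'),0,1)[0],key=cv2.contourArea)
    hull=cv2.convexHull(cn)[:,0].astype(float)
    P=np.array([ray(n,p,.03)[:2] for p in hull])
    A=np.c_[2*P,np.ones(len(P))]; q=np.linalg.lstsq(A,(P**2).sum(1),rcond=None)[0]
    C=q[:2]; R=np.sqrt(q[2]+C@C)
    r=ray(n,t['r'],.033)[:2];yy=ray(n,t['y'],.033)[:2];b=ray(n,t['b'],.07)[:2]
    a=lambda p:(np.degrees(np.arctan2(*(p-C)[::-1])).round(1),np.linalg.norm(p-C).round(4))
    print(n,'C',C.round(4),'R',R.round(4),'mid',((r+yy)/2).round(4),'red',r.round(4),a(r),'yel',a(yy),'tab',b.round(4),a(b),'samp',ray(n,t['s'],.042)[:2].round(4))
for n,u,z in(('top',(259.7,293.7),.055),('top',(396.8,246.5),.022)): print(ray(n,u,z).round(3))
for n,f in(('top','top0'),('scene','sc0')):
    im=cv2.imread(f'pics/{f}.png');x,y,w,h=T[n]['roi'];c=cv2.resize(im[y:y+h,x:x+w],None,fx=4,fy=4,interpolation=2);c=cv2.copyMakeBorder(c,0,max(0,460-c.shape[0]),0,0,0)
    cv2.imwrite(f'pics/{f}c.png',c)
E
```

```text
top C [ 0.529  -0.0382] R 0.1099 mid [ 0.5263 -0.0395] red [0.5022 0.0573] (np.float64(105.7), np.float64(0.0992)) yel (np.float64(-77.7), np.float64(0.1004)) tab [ 0.4682 -0.0754] (np.float64(-148.5), np.float64(0.0713)) samp [ 0.5299 -0.0354]
scene C [ 0.5255 -0.0356] R 0.1977 mid [ 0.5261 -0.0396] red [0.5017 0.0571] (np.float64(104.3), np.float64(0.0957)) yel (np.float64(-76.1), np.float64(0.1038)) tab [ 0.471  -0.0743] (np.float64(-144.7), np.float64(0.0668)) samp [ 0.5336 -0.0374]
[0.469 0.147 0.055]
[ 0.611 -0.235  0.022]
```

View pics/top0c.png

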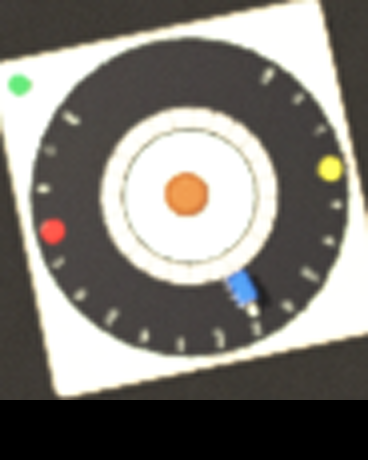

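The ring must turn clockwise about 107°. The tab is now at 212° in the world frame and the red dot is at 105°. I'll shut the claw and approach the tab's anticlockwise side.

apply_moves([
  [[-0.8,-0.5,0],0],
  [[-0.8,-0.5,0],0],
  [[-0.8,-0.5,0],0],
  [[-0.8,-0.5,0],0],
  [[-0.8,-0.5,0],0],
], claw=0)

```text
t: 0.52
eef_pos: [0.2319, 0.4668, 0.2308]
eef_rot: [-3.14, -0.0, 2.875]
force: [0.8, 0.8, -1.1]
finger_gap: 0.299
```

apply_moves([
  [[-0.8,-0.5,0],0],
  [[-0.8,-0.5,0],0],
  [[-0.8,-0.5,0],0],
  [[-0.8,-0.5,0],0],
  [[-0.8,-0.5,0],0],
])

```text
t: 0.93
eef_pos: [0.312, 0.3802, 0.231]
eef_rot: [-3.141, -0.0, 2.875]
force: [1.4, -0.7, 0.3]
finger_gap: -0.0
```

apply_moves([
  [[-0.8,-0.5,0],0],
  [[-0.8,-0.5,0],0],
  [[-0.8,-0.5,0],0],
  [[-0.8,-0.5,0],0],
  [[-0.8,-0.5,0],0],
])

```text
t: 1.35
eef_pos: [0.3919, 0.2935, 0.231]
eef_rot: [-3.141, -0.001, 2.875]
force: [0.1, 0.0, -0.8]
finger_gap: -0.002
```

apply_moves([
  [[-0.45,-0.86,0],0],
  [[-0.45,-0.86,0],0],
  [[-0.45,-0.86,0],0],
  [[-0.45,-0.86,0],0],
  [[-0.45,-0.86,0],0],
])

```text
t: 1.77
eef_pos: [0.4172, 0.1749, 0.231]
eef_rot: [-3.141, -0.001, 2.875]
force: [0.3, 0.2, 0.3]
finger_gap: -0.002
```

apply_moves([
  [[-0.45,-0.86,0],0],
  [[-0.45,-0.86,0],0],
  [[-0.45,-0.86,0],0],
  [[-0.45,-0.86,0],0],
  [[-0.45,-0.86,0],0],
])

```text
t: 2.18
eef_pos: [0.4431, 0.0565, 0.231]
eef_rot: [-3.141, -0.001, 2.875]
force: [-0.5, -0.9, -1.1]
finger_gap: -0.002
```

apply_moves([
  [[-0.45,-0.86,0],0],
  [[-0.45,-0.86,0],0],
  [[-0.45,-0.86,0],0],
  [[-0.45,-0.86,0],0],
  [[-0.45,-0.86,0],0],
])

```text
t: 2.6
eef_pos: [0.469, -0.062, 0.231]
eef_rot: [3.142, -0.001, 2.875]
force: [1.6, 0.2, -0.2]
finger_gap: 0.001
```

apply_moves([
  [[0,0,0],1],
  [[0,0,0],1],
  [[0,0,0],1],
  [[0,0,0],1],
  [[0,0,0],1],
])

```text
t: 3.02
eef_pos: [0.4689, -0.061, 0.2309]
eef_rot: [-3.141, -0.001, 2.268]
force: [-0.1, -1.1, 0.1]
finger_gap: -0.005
```

apply_moves([
  [[-0.94,-0.3,0],0],
  [[-0.94,-0.3,0],0],
  [[0,0,0.5],0.6],
  [[0,0,0.7],0.6],
  [[0,0,0.8],0],
])

```text
t: 3.43
eef_pos: [0.489, -0.1071, 0.1812]
eef_rot: [3.14, 0.001, 2.127]
force: [-0.4, 0.1, 0.0]
finger_gap: -0.001
```

apply_moves([
  [[0,0,0.8],0],
  [[0,0,0.8],0],
  [[0,0,0.8],0],
  [[0,0,0.8],0],
  [[0,0,0],0],
])

```text
t: 3.85
eef_pos: [0.4851, -0.1055, 0.0978]
eef_rot: [-3.136, -0.006, 2.131]
force: [-1.1, -0.0, 0.5]
finger_gap: -0.001
```

```bash
python3 - <<'E'
from h import *
b=grab('scene','sc1'); cv2.imwrite('pics/sc1c.png',cv2.resize(b[160:290,190:350,::-1],None,fx=4,fy=4,interpolation=2))
print(monitor.get_obs()['eef_pos'],monitor.get_obs()['eef_rot'])
E
```

```text
[ 0.48617879 -0.10576537  0.09938978] [-3.13778075 -0.00441721  2.13079507]
```

View pics/sc1c.png

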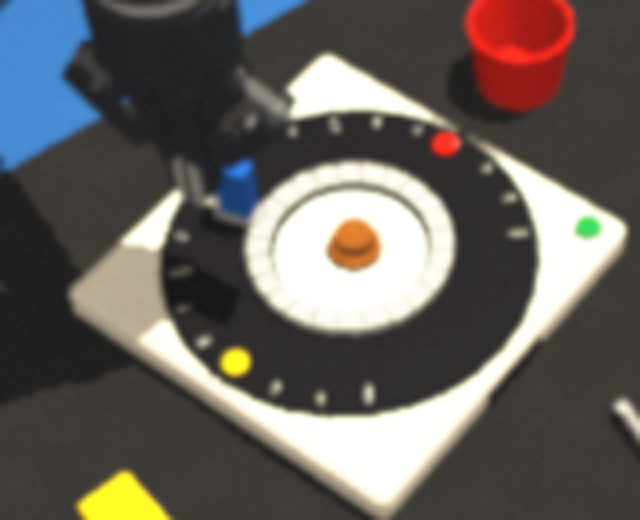

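The shut fingertips hang just left of the tab in this view (about pixel 190,195), on the anticlockwise side and clear of it. I'll descend the rest of the way and start pushing.

apply_moves([
  [[0,0,0.8],0],
  [[0,0,0.8],0],
  [[0,0,0],0],
  [[0.2,0,0],0],
  [[0.2,0,0],0],
])

```text
t: 4.32
eef_pos: [0.4839, -0.098, 0.0626]
eef_rot: [3.14, 0.001, 2.13]
force: [0.1, 0.3, 0.4]
finger_gap: -0.003
```

apply_moves([
  [[0.1,0,0],0],
  [[0.1,0,0],0],
  [[0.1,0,0],0],
  [[0.1,0,0],0],
  [[0,0,0],0],
])

```text
t: 4.73
eef_pos: [0.4777, -0.0891, 0.0618]
eef_rot: [3.141, 0.001, 2.131]
force: [-0.4, 0.1, 0.1]
finger_gap: 0.003
```

apply_moves([
  [[0.17,-0.04,0],0.5],
  [[0.17,-0.04,0],0.5],
  [[0.17,-0.04,0],0.5],
  [[0.17,-0.04,0],0.5],
  [[0.17,-0.04,0],0.5],
])

```text
t: 5.15
eef_pos: [0.4659, -0.0732, 0.0618]
eef_rot: [3.139, 0.002, 1.828]
force: [2.0, -2.5, -0.6]
finger_gap: -0.001
```

apply_moves([
  [[0.17,-0.04,0],0.5],
  [[0.17,-0.04,0],0.5],
  [[0.17,-0.04,0],0.5],
  [[0.17,-0.04,0],0.5],
  [[0.17,-0.04,0],0.5],
])

```text
t: 5.57
eef_pos: [0.4578, -0.0529, 0.0618]
eef_rot: [3.139, 0.001, 1.528]
force: [1.7, -3.1, -0.7]
finger_gap: -0.001
```

```bash
cat >> h.py <<'E'
C=np.array([.528,-.0385])
def rel():
    o=monitor.get_obs(); th=o['eef_rot'][2]+np.pi/2; p=o['eef_pos'][:2]-C
    u=np.array([np.cos(th),np.sin(th)]); t=np.array([np.sin(th),-np.cos(th)])
    print('t',o['t'],'theta',np.degrees(th).round(1),'rad',(p@u).round(4),'tan',(p@t).round(4),'z',o['eef_pos'][2].round(4),'F',o['force'].round(1))
E
python3 - <<'E'
from h import *
rel(); b=grab('scene','sc2'); cv2.imwrite('pics/sc2c.png',cv2.resize(b[160:290,190:350,::-1],None,fx=4,fy=4,interpolation=2))
E
```

```text
t 5.5667 theta 177.6 rad 0.0695 tan -0.0174 z 0.0618 F [ 1.7 -3.1 -0.7]
```

View pics/sc2c.png

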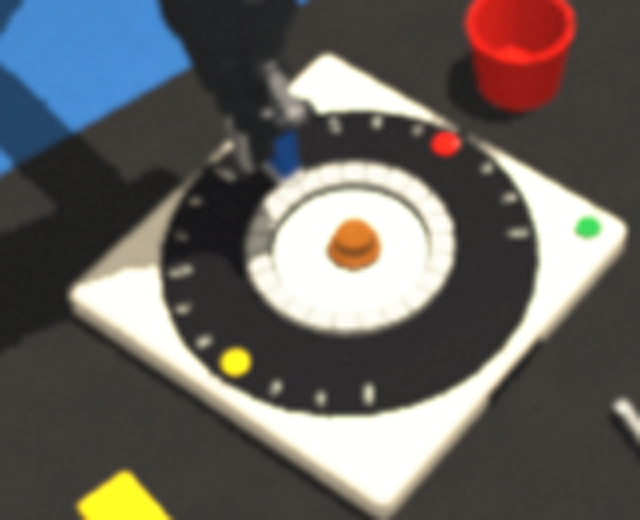

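The tab has moved with the fingertips and the push force is about 3 N. I'll continue round.

apply_moves([
  [[0.17,-0.04,0],0.5],
  [[0.17,-0.04,0],0.5],
  [[0.17,-0.04,0],0.5],
  [[0.17,-0.04,0],0.5],
  [[0.17,-0.04,0],0.5],
])

```text
t: 6.03
eef_pos: [0.4555, -0.031, 0.0616]
eef_rot: [3.14, 0.001, 1.23]
force: [-0.1, -3.2, 0.6]
finger_gap: 0.002
```

apply_moves([
  [[0.17,-0.04,0],0.5],
  [[0.17,-0.04,0],0.5],
  [[0.17,-0.04,0],0.5],
  [[0.17,-0.04,0],0.5],
  [[0.17,-0.04,0],0.5],
])

```text
t: 6.45
eef_pos: [0.4598, -0.0098, 0.0614]
eef_rot: [3.141, 0.001, 0.93]
force: [-0.4, -2.1, 0.4]
finger_gap: -0.001
```

apply_moves([
  [[0.17,-0.04,0],0.5],
  [[0.17,-0.04,0],0.5],
  [[0.17,-0.04,0],0.5],
  [[0.17,-0.04,0],0.5],
  [[0.17,-0.04,0],0.5],
])

```text
t: 6.87
eef_pos: [0.4702, 0.0091, 0.0613]
eef_rot: [3.142, 0.001, 0.63]
force: [-0.5, -2.1, 0.8]
finger_gap: -0.0
```

apply_moves([
  [[0.17,-0.04,0],0.5],
  [[0.17,-0.04,0],0.5],
  [[0,0,0],0],
  [[0,0,0],0],
])

```text
t: 7.2
eef_pos: [0.4764, 0.016, 0.0612]
eef_rot: [-3.141, 0.0, 0.513]
force: [0.1, 0.4, 0.1]
finger_gap: 0.001
```

```bash
python3 - <<'E'
from h import *
rel(); b=grab('scene','sc3'); cv2.imwrite('pics/sc3c.png',cv2.resize(b[160:290,190:350,::-1],None,fx=5,fy=4.6,interpolation=2))
for k,lo,hi in(('red',(0,130,90),(6,255,255)),('blue',(100,120,30),(125,255,255))): print(k,blobs(b,lo,hi))
E
```

```text
t 7.2 theta 119.4 rad 0.0728 tan -0.0181 z 0.0612 F [0.1 0.4 0.1]
red [([319.5, 170.2], [306, 155, 28, 33, 723]), ([300.7, 195.6], [297, 193, 8, 7, 43]), ([375.3, 302.0], [361, 285, 30, 36, 461])]
blue [([419.8, 180.2], [178, 0, 462, 480, 44196]), ([256.3, 23.4], [245, 17, 23, 14, 176]), ([98.3, 234.0], [0, 59, 266, 421, 48787]), ([526.3, 72.2], [520, 68, 14, 8, 43]), ([286.6, 192.3], [283, 185, 8, 15, 94])]
```

View pics/sc3c.png

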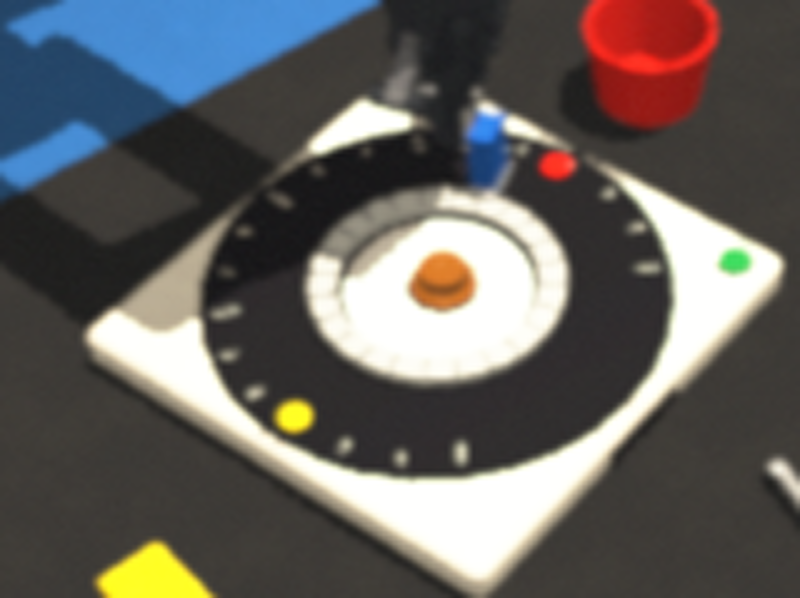

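apply_moves([
  [[0.17,0,0],0.5],
  [[0.17,0,0],0.5],
  [[0.17,0,0],0.5],
  [[0.1,0,0],0.2],
  [[0,0,0],0],
])

```text
t: 7.67
eef_pos: [0.4892, 0.0225, 0.0609]
eef_rot: [-3.141, 0.002, 0.308]
force: [-1.9, 0.1, -0.1]
finger_gap: -0.002
```

apply_moves([
  [[0,0,0],0],
  [[-0.4,0,0],0],
  [[-0.4,0,0],0],
  [[-0.4,0,0],0],
  [[0,0,-1],0],
])

```text
t: 8.08
eef_pos: [0.4546, 0.0129, 0.0831]
eef_rot: [-3.138, 0.011, 0.307]
force: [-0.6, 1.0, -0.8]
finger_gap: 0.002
```

apply_moves([
  [[0,0,-1],0],
  [[0,0,-1],0],
  [[-1,0,-1],0],
  [[-1,0,-1],0],
  [[-1,0,0],0],
])

```text
t: 8.5
eef_pos: [0.3918, -0.0102, 0.1902]
eef_rot: [3.138, -0.008, 0.308]
force: [0.3, -1.0, 0.2]
finger_gap: 0.005
```

```bash
python3 - <<'E'
from h import *
a=grab('top','top4'); b=grab('scene','sc4')
for n,im in (('top',a),('scene',b)):
  for k,lo,hi in(('red',(0,130,90),(6,255,255)),('blue',(100,120,60),(125,255,255)),('amber',(8,130,90),(21,255,255))): print(n,k,[x for x in blobs(im,lo,hi) if 200<x[0][0]<360 and 170<x[0][1]<310 and x[1][4]<800])
f=lambda im,x,y,w,h:cv2.resize(im[y:y+h,x:x+w,::-1],(400,400),interpolation=2)
cv2.imwrite('pics/both4.png',np.hstack([f(a,285,255,50,50),f(b,265,175,50,50)]))
E
```

```text
top red [([315.9, 171.6], [309, 157, 14, 29, 243]), ([259.7, 293.7], [247, 281, 26, 27, 547]), ([292.6, 282.2], [290, 280, 6, 6, 28])]
top blue [([302.9, 281.7], [300, 279, 7, 6, 31])]
top amber [([326.2, 273.2], [322, 268, 10, 11, 82])]
scene red [([319.5, 170.2], [306, 155, 28, 33, 722]), ([301.2, 195.6], [298, 193, 7, 7, 37])]
scene blue [([291.8, 193.6], [288, 186, 9, 16, 114])]
scene amber [([278.2, 220.8], [272, 215, 13, 12, 113])]
```

View pics/both4.png

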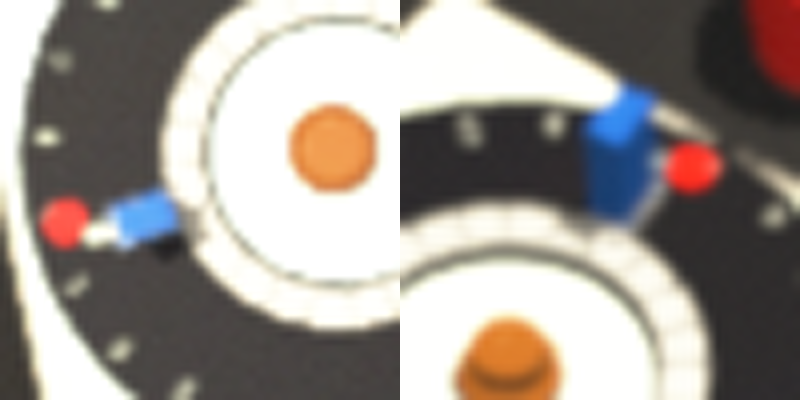

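The pointer tip (top crop about 80,237) sits a little anticlockwise of the red dot's centre (65,222). I'll quantify the remaining angle.

```bash
cat > m.py <<'E'
from h import *
def lever(f):
    im=cv2.imread(f'pics/{f}.png')[:,:,::-1]; n='top'
    g=cv2.cvtColor(im,cv2.COLOR_RGB2GRAY); yy,xx=np.mgrid[:480,:640]
    m=((g>140)&(np.hypot(xx-326,yy-274)<32)).astype('u1')
    k,l,s,c=cv2.connectedComponentsWithStats(m); i=1+np.argmax(s[1:,4])
    cn=max(cv2.findContours((l==i).astype('u1'),0,1)[0],key=cv2.contourArea)[:,0]
    P=np.array([ray(n,p,.04)[:2] for p in cn])
    for _ in range(4):
        q=np.linalg.lstsq(np.c_[2*P,np.ones(len(P))],(P**2).sum(1),rcond=None)[0]; C=q[:2]; R=np.sqrt(q[2]+C@C)
        P=P[abs(np.linalg.norm(P-C,axis=1)-R)<.003]
    ang=lambda p:np.degrees(np.arctan2(*(p[:2]-C)[::-1])).round(2)
    bl=[x for x in blobs(im,(100,120,60),(125,255,255)) if x[1][4]<100 and 285<x[0][0]<360][0][0]
    rd=[x for x in blobs(im,(0,130,90),(6,255,255)) if x[1][4]<50][0][0]
    # pointer: bright pixels 83..93 mm from the axis, within 25 deg of the tab
    a0=ang(ray(n,bl,.075)); W=[]
    for v in range(240,310):
        for u in range(280,370):
            p=ray(n,(u,v),.0405); r=np.linalg.norm(p[:2]-C)
            if .083<r<.095 and abs(ang(p)-a0)<15: W.append((u,v,r,ang(p),int(g[v,u]),int(im[v,u,0])))
    W=np.array(W); w=np.clip(W[:,5]-110,0,None)*(W[:,4]>110)
    print(f,'C',C.round(4),'R',R.round(4),len(P),'tab',[ang(ray(n,bl,z)) for z in(.07,.0815)],'pointer',((W[:,3]*w).sum()/w.sum()).round(2),'red',ang(ray(n,rd,.033)))
    print('  with mid C: ', end=''); C=np.array([.5262,-.0395]); print(ang(ray(n,bl,.075)),ang(ray(n,rd,.033)))
E
python3 -c "
from m import *
lever('top0');lever('top4')"
```

```text
Traceback (most recent call last):
  File "m.py", line 19, in lever
    p=ray(n,(u,v),.0405); r=np.linalg.norm(p[:2]-C)
  File "h.py", line 6, in ray
    p=cams.camera_params(n); T=np.array(p['pose'])
ValueError: time passes only in moves, steps and waits
```

```bash
sed -i 's/^def ray/from functools import lru_cache\n@lru_cache\ndef par(n): return cams.camera_params(n)\ndef ray/; s/p=cams.camera_params(n); T/p=par(n); T/' h.py
python3 -c "
from m import *
lever('top0');lever('top4')"
```

```text
top0 C [ 0.5283 -0.038 ] R 0.0613 65 tab [np.float64(-148.05), np.float64(-148.29)] pointer -149.86 red 105.34
  with mid C: -148.3 103.93
top4 C [ 0.5286 -0.0357] R 0.0614 59 tab [np.float64(110.56), np.float64(110.63)] pointer 107.71 red 105.6
  with mid C: 107.7 103.7
```

The lever is at about 109° and the red dot at about 105.4°, so roughly 3.7° (4.6 mm at the tab) remains. I'll retrace the path and push that much further.

apply_moves([
  [[1,0,0],0],
  [[1,0,1],0],
  [[1,0,1],0],
  [[0,0,1],0.3],
  [[0,0,1],0],
])

```text
t: 9.02
eef_pos: [0.4635, 0.0134, 0.0852]
eef_rot: [3.141, -0.002, 0.27]
force: [-0.4, -0.4, -0.1]
finger_gap: -0.002
```

apply_moves([
  [[0,0,1],0],
  [[0,0,0],0],
  [[0.4,0,0],0],
  [[0.4,0,0],0],
  [[0.2,0,0],0],
])

```text
t: 9.43
eef_pos: [0.4899, 0.0201, 0.0631]
eef_rot: [3.14, -0.006, 0.271]
force: [0.3, -0.2, 0.2]
finger_gap: 0.0
```

apply_moves([
  [[0.1,0,0],0],
  [[0.1,0,0],0],
  [[0.1,0,0],0],
  [[0.08,0,0],0],
  [[0,0,0],0],
])

```text
t: 9.85
eef_pos: [0.4951, 0.0227, 0.0616]
eef_rot: [-3.142, -0.0, 0.271]
force: [-1.1, -0.1, 0.6]
finger_gap: 0.003
```

```bash
python3 -c "
from h import *
rel()"
```

```text
t 9.85 theta 105.5 rad 0.0677 tan -0.0153 z 0.0616 F [-1.1 -0.1  0.6]
```

apply_moves([
  [[-0.4,0,0],0],
  [[-0.4,0,0],0],
  [[-0.4,0,0],0],
  [[0,0,-1],0],
  [[0,0,-1],0],
])

```text
t: 10.27
eef_pos: [0.462, 0.0142, 0.1103]
eef_rot: [-3.14, 0.006, 0.27]
force: [2.0, 0.3, 0.1]
finger_gap: -0.002
```

apply_moves([
  [[0,0,-1],0],
  [[-1,0,-1],0],
  [[-1,0,-1],0],
  [[-1,0,0],0],
  [[0,0,0],0],
])

```text
t: 10.68
eef_pos: [0.3879, -0.0061, 0.1868]
eef_rot: [-3.141, 0.002, 0.27]
force: [-0.4, -0.4, -1.3]
finger_gap: -0.003
```

```bash
python3 - <<'E'
from m import *
a=grab('top','top5'); b=grab('scene','sc5')
f=lambda im,x,y,w,h:cv2.resize(im[y:y+h,x:x+w,::-1],(400,400),interpolation=2)
cv2.imwrite('pics/both5.png',np.hstack([f(a,285,255,50,50),f(b,265,175,50,50)]))
for n,im in (('top',a),('scene',b)):
  for k,lo,hi in(('red',(0,130,90),(6,255,255)),('blue',(100,120,60),(125,255,255)),('amber',(8,130,90),(21,255,255))): print(n,k,[x for x in blobs(im,lo,hi) if 200<x[0][0]<360 and 170<x[0][1]<310 and x[1][4]<800])
lever('top5')
E
```

```text
top red [([315.8, 171.6], [309, 157, 14, 29, 242]), ([259.7, 293.7], [247, 281, 26, 27, 544]), ([292.4, 282.6], [290, 280, 6, 6, 27])]
top blue [([302.2, 280.0], [299, 278, 7, 5, 30])]
top amber [([326.2, 273.2], [322, 268, 10, 11, 82])]
scene red [([319.5, 170.2], [306, 155, 28, 33, 720]), ([302.1, 195.4], [300, 193, 5, 6, 25])]
scene blue [([293.6, 194.6], [289, 187, 10, 16, 112])]
scene amber [([278.2, 220.8], [272, 215, 13, 12, 113])]
top5 C [ 0.5287 -0.0356] R 0.0616 54 tab [np.float64(106.5), np.float64(106.58)] pointer 105.58 red 106.24
  with mid C: 103.71 104.25
```

View pics/both5.png

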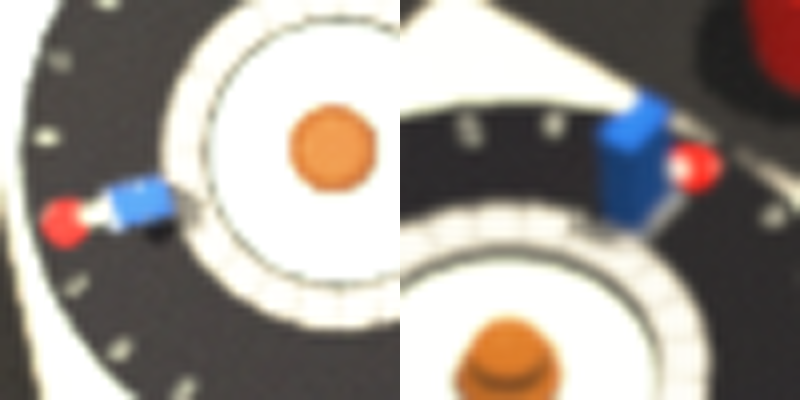

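The pointer now runs straight into the red dot in both views, within about 1° and inside the 3.4° tolerance. The sample's pixels are unchanged and the gripper is clear.

```bash
python3 -c "
from h import *
print(manip.finish_job())"
```

```text
the job is handed in; nothing more can be done
None
```

The ring's lever now points at the red dot, and I've handed the job in at about 10.8 s of robot time. I pushed the tab clockwise about 107° with the shut fingertips, measured, nudged it about 4° further, then backed off and lifted clear.

**Lever angle:** in the last top-camera check the tab and the red dot agreed to within about 0.5°, against a 3.4° tolerance. The pointer meets the dot in both camera views.

**Other objects:** the sample and red pot were at the same pixels as at the start, to about 0.1 px, and so was the screwdriver in the top view. I did not re-measure the other loose items, but the arm never went near them.

**Disagreement between checks:**
- My estimates of the ring's centre differed by 2–4 mm, which shifts the absolute angles by up to about 2.5°. The tab-to-dot difference stayed under 1° with each centre.
- The separate reading from the pointer's own pixels put it 0.7° off the dot, which is also within tolerance.

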